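# Unlock the shop's cash box and hold the key turned

## Robot

A 6-joint arm with a two-finger parallel gripper is mounted at the origin on the work surface. World frame = base frame: x ahead of the robot, y to its left, z up, the work surface at z = 0. Lengths are in m, angles in rad, forces in N, time in s.
With the tool pointing down it reaches from about 0.425 to 0.925 m from the base axis. Payload 12.5 kg.
Tool frame: the origin (TCP) lies on the centre line of the jaws, within the pads' length; the fingertips stand 8 mm ahead of it and the grasp point (between the pads) lies 11 mm behind it (arm.tcp_to_tips is the distance from the TCP to the fingertips, in m); z points along the fingers, y is the line along which they close (so a half turn about z gives the same grasp; the last joint's range is limited). The gripper opens to 85 mm and grips with 20 to 120 N. Pads are 22 mm wide; open, the fingers measure 114 mm over their backs; the gripper's body (76 mm by 85 mm) begins 54 mm behind the grasp point. The pads swing forward as they close: fully open they stand 13 mm farther back than shut.
Start: joints at [-1.365, 0.491, 1.559, -0, 1.092, -0.106], TCP at [0.192, -0.595, 0.239] pointing down, gripper open.
Joint ranges: [-3.1, 3.1], [-0.84, 2.19], [0.05, 2.79], [-1.13, 4.28], [0.06, 2.93], [-2.69, 2.69]. Speed limits (rad/s): [2.22, 2.22, 2.79, 3.14, 3.14, 3.14].

## Interface

Orientations are given as a unit quaternion [w, x, y, z].
In Python, from plant import telemetry, cams, arm gives the robot as it stands.
- The arm moves only by the tool arm_command, never from a script. Its argument "plan" is text: rows parted by semicolons, each of 6 numbers parted by spaces: the shift along the tool's x, y, z in cm, then the turn, a rotation vector about the tool's x, y, z in degrees. A call has exactly 8 rows; each row shifts and turns the commanded pose from where the row before left it, along the tool's axes as they then stand; what a row does not reach is not made up. A row lasts 1/10 s, in which the tool goes at most 50 mm and 8.59 degrees, less where a joint would pass 70% of its speed; a pose out of reach is approached as far as the arm can. A call with a gripper value outside its range is refused whole. "gripper" is the finger opening in cm, from 0 to 8.54, set as the call begins (left out, the last holds). The fingers move at their own pace and stop on an object; "squeeze" is the grip in N (left out, the last holds). Time passes only in rows, so rows that do not move let the fingers close, or fill a call up. It gives the time, the measured TCP pose, the force, the opening and the grip force at its end, in the units of the state.
- telemetry.read_state(): the state, without advancing time (a new reading comes with each control period).
- cams.read_camera(name): name is "side" or "top"; returns a dict with "image" (480x640x3 uint8, red, green, blue), "vertical_fov" (degrees; the focal length in pixels is half the picture's height over the tangent of half this angle, whatever the lens; pixels are square), "cx", "cy" (the principal point, pixels), "rvec" (rotation vector, rad) and "tvec" (3), from world to camera coordinates, as OpenCV has them. Camera axes: x right, y down, z forward; pixel columns grow to the right and rows downward; lengths in m; the calibration is good to about 2 mm. A picture is of the moment at which its call begins. There is no depth.
- arm.job_done(): hands the job in; it is judged then, once.
The state is a dict: "time": time; "joints": joint angles; "qvel": joint speeds; "tau": joint torques, N m; "tcp_pos": TCP position; "ee_rot": TCP orientation; "ft_force": force on the tool from outside, world axes, zero at the start; "ft_torque": the same for the moment, N m; "opening": opening from 0.0 (shut) to 1.0 (fully open); "grip_force": force on a finger pad.
Only numpy, scipy, OpenCV 4.12 (cv2) and the standard library are available. Lean on these libraries where they do the work, as an engineer would, in place of code of your own. Each camera call takes 0.05 s, during which the arm holds its last target. There are 200 camera calls.

## Task

Take the cash box key (the one with the rectangular head) out of the wooden key stand and put it straight down into the lock in the lid of the cash box; its pins are sticky, so wiggle it past them and do not force it, until it is fully home. Then turn it clockwise a quarter turn to the stop and finish still holding it turned there, so that the spring cannot shoot the bolt back. Leave the other two keys standing in the stand and do not disturb the polish tin, the brush or the thread spool.

Things in the scene. Friction and masses are not known exactly. Their poses are not given: they have to be found in the camera images.
- cash_key_head (a point): Centre of the cash box key's dark steel rectangular head: 10 mm thick (own x), 28 wide (own y), 34 tall (z up). Below it a steel collar 10 x 22 x 8 mm; its underside, 25 mm below this point, rests on the stand, or on the lock face when home. The key stands upright, blade down, in one of the stand's three slots; which one varies. 60 to 110 g.
- cash_key_tip (a point): Point of the key's blade, 32 mm below the collar, 57 mm below the head's centre. The blade is a shank 3 mm thick with flat bits 3 mm thick (own x), 10 mm wide (own y): at the collar, 7.2 to 10.6 mm below it, and 25.2 to 28.7 mm below it, with a narrower point under that. Both sides are the same, so the key fits either way round.
- round_key_head (a point): Centre of the head of another key in the stand: dark steel disc 36 mm across, 10 mm thick. To be left standing.
- slim_key_head (a point): Centre of the head of the third key in the stand: dark steel bar 14 mm wide, 10 mm thick, 50 mm tall. To be left standing.
- key_stand: Fixed wooden block 60 mm (x) x 196 mm (y) x 42 mm high, origin at the centre of its underside. Three slots 62 mm apart in a row along its y, each 4.2 mm (x) x 11.2 mm (y), 36 mm deep; a key lifted 35 mm is clear. Keys stand with their thickness along the stand's x, and may sit or lean 1 mm off.
- cash_box: Grey steel cash box bolted to the counter, 220 mm (x) x 300 mm (y) x 90 mm high, lid shut, origin at the centre of its underside. The lock is in the lid, 65 mm from the middle towards the front edge (-x), where bolt and staple show. A folded wire handle, up to 7 mm above the lid, starts 65 mm behind the lock (+x).
- lock_face (a point): Centre of the lock's round brass face, 26 mm across in a level steel rose 42 mm across, 3 mm above the lid; z up, x and y as the box. At rest the keyway is 15 mm along y by 4.2 mm along x, its mouth dished 2.5 mm all round, so the key has 2.5 mm of room either way along y. It goes straight down, bits along y, 32 mm, till the collar meets the face.
- pin_a (a joint): How far pin A is pushed aside, m. It is one of two stiff sprung pins: it sticks into the keyway from its +y end (lock_face's y), up to 3.1 mm from the middle, 3.6 to 6 mm below the face. A bit pressed straight onto it catches: over 15 N builds up, and over 30 N between key and lock is forcing it. Eased up a little and rocked 2 mm to the -y end, the bit slips by.
- pin_b (a joint): As pin_a, but from the keyway's -y end, 11.3 to 13.7 mm below the face: here the key is rocked towards +y. So, by depth of the key's point below the face: -y end from 7 to 13 mm (tip bit past pin A), +y end from 14.5 to 20.5 mm (tip bit past pin B), -y end from 25 to 31 mm (middle bit past pin A), then central and home.
- lock_plug (a joint): How far the plug is turned, rad: 0 at rest, grows clockwise seen from above, stop at 1.57 (a quarter). A spring of about 0.02 N m turns it back when let go. Play of the key and yielding contact take some 10 to 17 degrees, so turn the hand that much farther than the plug. It turns only with the key home within 2 mm; higher up it stops after some 30 degrees.
- bolt (a joint): How far the box's bolt is drawn out of its staple, m: 0 shot, 0.012 fully drawn; it follows the plug.
- polish_tin: Bystander: round closed tin 77 mm across, 26 mm high, loose on the counter, origin under its centre.
- shoe_brush: Bystander: shoe brush 170 x 54 x 46 mm, bristles down, loose on the counter, origin under its centre.
- thread_spool: Bystander: wooden thread spool 48 mm across, 58 mm high, standing loose on the counter, origin under its centre.
Mind the look-alikes: they are no part of the job. Leave any blue or orange look-alike of the part that bears cash_key_head alone.

How it is judged:
On the way, in this order (a step that is already met when the one before it is completed fails the run):
1. the cash box key stands fully home in the lock, not yet turned (horizontal distance between cash_key_head and lock_face below 0.005 m and z of cash_key_head in the frame of lock_face below 0.028 m and value of joint lock_plug below 0.5 rad), for 0.1 s.
2. the key has turned the lock a quarter (value of joint lock_plug above 1.3 rad), for 0.2 s.
At the end, for the whole second after the job is handed in: At the end the gripper holds the cash box key (over 3 N), the key is home (head centre under 28 mm above the lock face, within 5 mm of its axis, upright within 7 degrees), the plug is past 1.3 rad. The other keys moved under 6 mm, tin, brush and spool under 10 mm (value of joint lock_plug above 1.3 rad and horizontal distance between cash_key_head and lock_face below 0.005 m and z of cash_key_head in the frame of lock_face below 0.028 m and angle between cash_key_head's own z axis and vertical below 0.12 rad and contact force between the fingers and cash_key above 3 N and distance of each of round_key_head, slim_key_head from where it was at the start of the episode below 0.006 m and distance of each of polish_tin, shoe_brush, thread_spool from where it was at the start of the episode below 0.01 m); the arm keeps its last pose, push and grip.
It fails at once if the key is forced past the pins: more than 30 N between key and cash box while its blade is part-way in the lock (contact force between cash_key and cash_box above 30 N and horizontal distance between cash_key_head and lock_face below 0.01 m and z of cash_key_head in the frame of lock_face between 0.0268 and 0.053 m).
It fails at once if another key is pulled or knocked from its place (distance of any of round_key_head, slim_key_head from where it was at the start of the episode above 0.015 m).
It also fails if it takes over 54 s, if anything falls off the work surface, if the arm or the gripper's body presses on something with over 40 N, if the wrist force passes 120 N, or if a joint passes its speed limit or range.

## Working session

There is one attempt and no reset: what is moved stays moved. The work goes in short steps, Python scripts to look and compute and a tool call to move; the robot and the scene stay as the last step left them, time stands still between calls to the robot, and variables do not carry over. Pictures are saved under pics/ and viewed, at most 10 in all, crops included, and the job is handed in when it is done.

Besides the shell and the picture viewer there is one more tool, called after ">>>" as name(argument=value, ...) on one line, values as JSON. arm_command: Moves the arm, as the interface text tells. Its arguments: {"type":"object","properties":{"plan":{"type":"string"},"gripper":{"type":"number"},"squeeze":{"type":"number"}},"required":["plan"]}

```bash
mkdir -p pics; ls; cat > h.py <<'E'
import numpy as np, cv2
from plant import telemetry, cams, arm
def K(c):
    f=240/np.tan(np.radians(c["vertical_fov"])/2)
    return np.array([[f,0,c["cx"]],[0,f,c["cy"]],[0,0,1.]])
def ray(c,u,v):
    R=cv2.Rodrigues(np.array(c["rvec"],float))[0];t=np.array(c["tvec"],float)
    o=-R.T@t; d=R.T@np.linalg.inv(K(c))@np.array([u,v,1.]); return o,d
def onz(c,u,v,z):
    o,d=ray(c,u,v); return o+d*(z-o[2])/d[2]
def tri(c1,p1,c2,p2):
    o1,d1=ray(c1,*p1);o2,d2=ray(c2,*p2)
    s=np.linalg.lstsq(np.c_[d1,-d2],o2-o1,rcond=None)[0]
    a=o1+d1*s[0];b=o2+d2*s[1]; return (a+b)/2,np.linalg.norm(a-b)
def proj(c,P):
    return cv2.projectPoints(np.array(P,float).reshape(-1,3),np.array(c["rvec"],float),np.array(c["tvec"],float),K(c),None)[0].reshape(-1,2)
def snap(n,tag):
    c=cams.read_camera(n); cv2.imwrite(f"pics/{tag}.png",c["image"][:,:,::-1]); np.save(f"pics/{tag}.npy",c,allow_pickle=True); return c
def load(tag): return np.load(f"pics/{tag}.npy",allow_pickle=True).item()
E
python3 - <<'E'
from h import *
for n in("top","side"):
    c=snap(n,n+"0"); print(n,c["vertical_fov"],c["cx"],c["cy"],ray(c,320,240))
print(telemetry.read_state())
E
```

```text
pics
top 52.76529665607163 317.97997740795523 243.4167131567136 (array([0.43861336, 0.06904881, 0.92693782]), array([ 0.19739032, -0.03268747, -0.97981421]))
side 51.77950210307492 322.1487805776595 238.6570382805046 (array([0.13370832, 0.74034608, 0.60231353]), array([ 0.46971439, -0.70989873, -0.52482229]))
{'time': 0.1, 'joints': array([-1.36459933e+00,  4.91509134e-01,  1.55940850e+00,  3.77571204e-07,
        1.09170821e+00, -1.05569048e-01]), 'qvel': array([-0.00157416, -0.00028653, -0.00090984, -0.00158446, -0.00019087,
       -0.00021777]), 'tau': array([ 1.47855462e-03, -6.19446087e+01, -2.62026393e+01, -1.42332656e-04,
        2.89189498e-03, -9.53430401e-06]), 'tcp_pos': array([ 0.19171116, -0.59465964,  0.23877317]), 'ee_rot': array([-5.15947036e-04,  9.87874706e-01,  1.55252370e-01, -2.58135755e-05]), 'ft_force': array([-0.18527452,  1.31254155,  0.05679493]), 'ft_torque': array([ 0.01956704,  0.02831142, -0.07609563]), 'grip_force': 0.0, 'opening': 1.002778019493103}
```

View pics/top0.png

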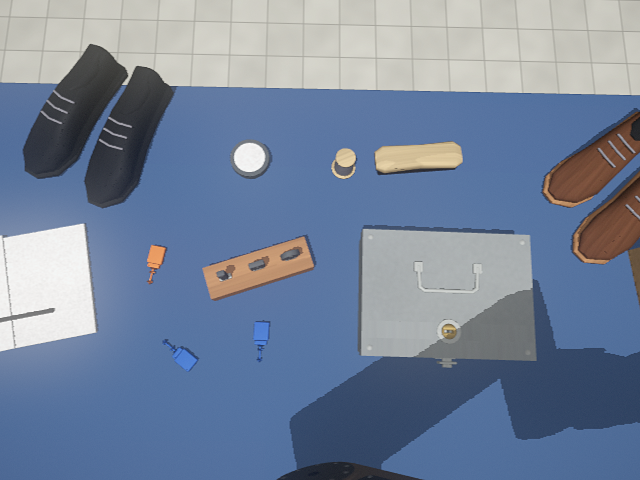

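View pics/side0.png

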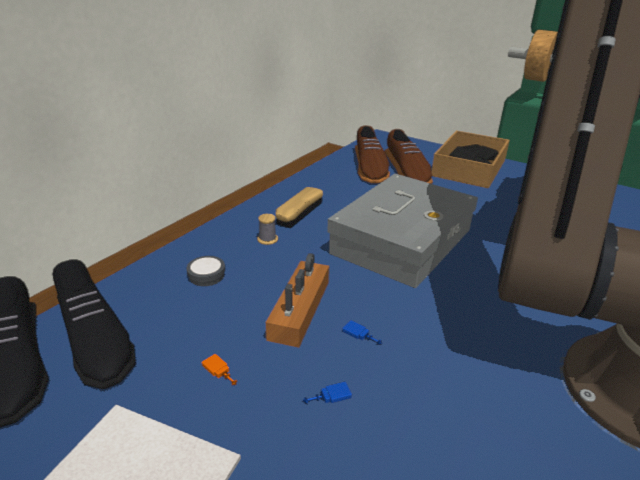

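The top view shows the stand at (259,267), with keys near (223,275), (257,265) and (290,254), and the lock at (449,331). In the side view the keys stand at about (289,298), (299,282) and (310,264). I'll enlarge both.

```bash
python3 - <<'E'
from h import *
t=load("top0")["image"][225:310,195:325];s=load("side0")["image"][245:350,255:340]
l=load("top0")["image"][310:352,428:470];s2=load("side0")["image"][195:235,410:460]
r=lambda im,w,h:cv2.resize(im,(w,h),interpolation=cv2.INTER_CUBIC)
A=np.zeros((600,800,3),np.uint8)
A[:294,:450]=r(t,450,294);A[:420,460:800]=r(s,340,420)
A[300:552,:252]=r(l,252,252)
cv2.imwrite("pics/crop0.png",A[:,:,::-1])
E
```

```text
(no output)
```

View pics/crop0.png

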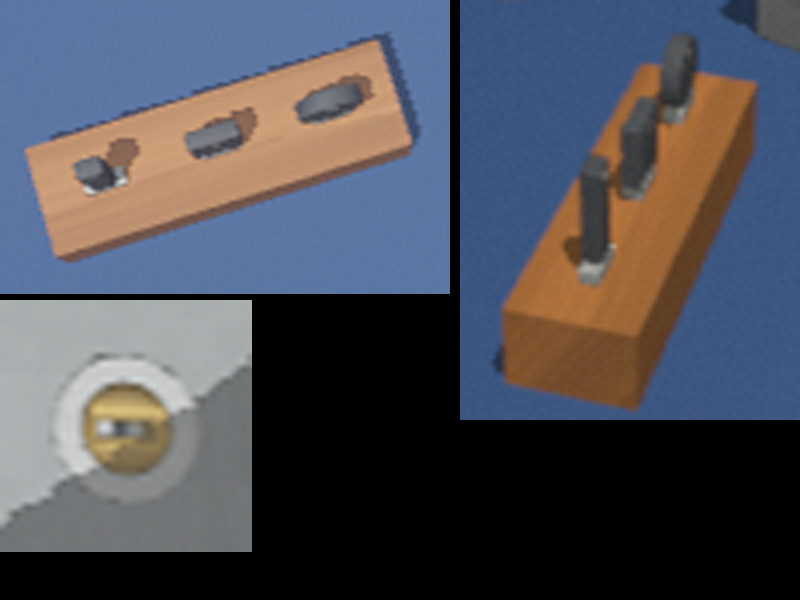

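The middle key has the rectangular head, so it is the cash key. Slim is to its left and round to its right. The brass lock face is at about (449,331), with its keyway along y.

```bash
cat >> h.py <<'E'
def blob(m,roi):
    x0,y0,x1,y1=roi; k=np.zeros(m.shape,np.uint8); k[y0:y1,x0:x1]=m[y0:y1,x0:x1]
    n,l,s,c=cv2.connectedComponentsWithStats(k); i=1+np.argmax(s[1:,4]); return c[i],s[i],(l==i).astype(np.uint8)
E
python3 - <<'E'
from h import *
t=load("top0");s=load("side0")
def brass(c,roi):
    h=cv2.cvtColor(c["image"],cv2.COLOR_RGB2HSV); m=cv2.inRange(h,(12,90,50),(35,255,255))
    m=cv2.morphologyEx(m,cv2.MORPH_CLOSE,np.ones((5,5),np.uint8)); return blob(m,roi)
bt,st,_=brass(t,(425,305,475,355));bs,ss,_=brass(s,(415,200,455,230))
print("lock px",bt,st,bs,ss,"onz",onz(t,*bt,.093),onz(s,*bs,.093),"tri",tri(t,bt,s,bs))
def dark(c,roi):
    im=c["image"].astype(int); m=((im.max(2)<95)&(im.max(2)-im.min(2)<22)).astype(np.uint8); return blob(m,roi)
for nm,rt,rs in(("slim",(212,262,232,284),(280,270,300,320)),("cash",(246,252,270,274),(290,265,306,296)),("round",(278,242,304,264),(303,250,316,278))):
    a,sa,ma=dark(t,rt);b,sb,mb=dark(s,rs); p,e=tri(t,a,s,b); print(nm,a,sa,b,sb,p,e)
    if nm=="cash": print(cv2.minAreaRect(cv2.findNonZero(ma)))
# stand yaw: wood mask, back edge
h=cv2.cvtColor(t["image"],cv2.COLOR_RGB2HSV); m=cv2.inRange(h,(3,60,60),(22,255,255)); c,st,mm=blob(m,(195,225,325,310))
q=cv2.boxPoints(cv2.minAreaRect(cv2.findNonZero(mm))); P=[onz(t,*p,.042) for p in q]; print("stand",q,np.round(P,4))
e=max(((P[i]-P[i-1]) for i in range(4)),key=np.linalg.norm); print("yaw",np.degrees(np.arctan2(e[0],-e[1])))
# back edge fit
ys=[];xs=range(215,296)
pts=np.array([[x,np.flatnonzero(mm[:,x])[0]] for x in xs],np.float32)
vx,vy,x0,y0=cv2.fitLine(pts,cv2.DIST_HUBER,0,.01,.01).ravel()
A=onz(t,x0-40*vx,y0-40*vy,.042);B=onz(t,x0+40*vx,y0+40*vy,.042);d=B-A;print("back edge dir(-y)",d,"yaw of stand",np.degrees(np.arctan2(-d[1],d[0]))-90)
# lid: left/right edges by grey mask
g=t["image"].astype(int); m=((g.max(2)-g.min(2)<25)&(g.max(2)>80)).astype(np.uint8); c,st,mm=blob(m,(340,215,550,375)); 
pts=np.array([[x,np.flatnonzero(mm[:,x])[0]] for x in range(375,520)],np.float32)
vx,vy,x0,y0=cv2.fitLine(pts,cv2.DIST_HUBER,0,.01,.01).ravel()
A=onz(t,x0-70*vx,y0-70*vy,.09);B=onz(t,x0+70*vx,y0+70*vy,.09);d=B-A;print("box yaw",np.degrees(np.arctan2(-d[1],d[0]))-90)
E
```

```text
lock px [448.59872611 330.70700637] [442 324  14  14 157] [433.32 214.6 ] [428 212  11   6  50] onz [ 0.45120379 -0.17989724  0.093     ] [ 0.44941577 -0.17859587  0.093     ] tri (array([ 0.45068355, -0.18049841,  0.09176884]), np.float64(0.0011686585016804209))
slim [224.28947368 276.07894737] [219 271  10   9  38] [288.37106918 296.93081761] [285 284   7  27 159] [0.54498163 0.20999752 0.07345924] 0.0035413749169847485
cash [257.72727273 267.09090909] [251 264  14   7  33] [299.77018634 280.26708075] [296 265  10  28 161] [0.56274431 0.15239291 0.06666366] 0.0038183755695967558
((257.694580078125, 267.1324462890625), (2.279165506362915, 13.89555835723877), 72.89727020263672)
round [292.22727273 255.56818182] [282 249  18  11  44] [308.65734266 263.53846154] [303 254  11  24 143] [0.58568279 0.09139529 0.06035403] 0.00436336309818469
stand [[201.33022 267.89496]
 [303.85928 235.27205]
 [314.40527 268.4165 ]
 [211.87619 301.03943]] [[0.5619 0.2567 0.042 ]
 [0.6255 0.0698 0.042 ]
 [0.5633 0.0495 0.042 ]
 [0.5016 0.2346 0.042 ]]
yaw 18.78341273296724
back edge dir(-y) [ 0.04642633 -0.13940792  0.        ] yaw of stand -18.419051253028442
box yaw 1.3892100861826293
```

>>> arm_command(plan="4 -2.7 0 0 0 0;4 -2.7 0 0 0 0;4 -2.7 0 0 0 0;4 -2.7 0 0 0 0;4 -2.7 0 0 0 0;4 -2.7 0 0 0 0;4 -2.7 0 0 0 0;4 -2.7 0 0 0 0", gripper=6, squeeze=40)

```text
time: 0.9
tcp_pos: [0.4309, -0.2894, 0.2392]
ee_rot: [-0.0, 0.988, 0.155, -0.0]
ft_force: [0.5, -0.4, 0.0]
opening: 0.704
grip_force: 0.0
```

>>> arm_command(plan="0 0 0 0 0 -8.5;0 0 0 0 0 -8.5;0 0 0 0 0 -8.5;0 0 0 0 0 -8.5;0 0 0 0 0 -8.5;0 0 0 0 0 -8.5;0 0 0 0 0 -8.5;0 0 0 0 0 -8.5")

```text
time: 1.7
tcp_pos: [0.4299, -0.291, 0.2391]
ee_rot: [-0.0, 0.73, 0.683, -0.0]
ft_force: [-1.1, -0.9, -0.2]
opening: 0.71
grip_force: 0.0
```

```bash
cat >> h.py <<'E'
from scipy.spatial.transform import Rotation as Ro
def go(target,yaw):
    s=telemetry.read_state(); q=s["ee_rot"]; R=Ro.from_quat([q[1],q[2],q[3],q[0]])
    print("t",round(s["time"],2),"tcp",np.round(s["tcp_pos"],4),"F",np.round(s["ft_force"],1),"open",round(s["opening"]*85.4,1),"grip",s["grip_force"],"j6",s["joints"][5])
    x,y=np.cos(np.radians(yaw)),np.sin(np.radians(yaw))
    T=Ro.from_matrix(np.array([[x,y,0],[y,-x,0],[0,0,-1.]]))
    print("tool yaw",np.degrees(np.arctan2(*R.as_matrix()[[1,0],0])),"turn deg",np.round(np.degrees((R.inv()*T).as_rotvec()),2),"shift cm",np.round(R.inv().apply(np.array(target)-s["tcp_pos"])*100,2))
E
python3 -c "
from h import *
go((.565,.153,.16),108.4)"
```

```text
t 1.7 tcp [ 0.4299 -0.291   0.2391] F [-1.1 -0.9 -0.2] open 60.6 grip 0.0 j6 -0.6561625013941296
tool yaw 86.21502279793042 turn deg [-2.000e-02 -2.000e-02 -2.218e+01] shift cm [45.19 10.55  7.91]
```

>>> arm_command(plan="4.5 1.05 .4 0 0 0;4.5 1.05 .4 0 0 0;4.5 1.05 .4 0 0 0;4.5 1.05 .4 0 0 0;4.5 1.05 .4 0 0 0;4.5 1.05 .4 0 0 0;4.5 1.05 .4 0 0 0;4.5 1.05 .4 0 0 0")

```text
time: 2.5
tcp_pos: [0.54, 0.0639, 0.207]
ee_rot: [-0.0, 0.732, 0.681, -0.0]
ft_force: [1.4, -0.8, -0.1]
opening: 0.697
grip_force: 0.0
```

>>> arm_command(plan="4.5 1.05 .4 0 0 0;4.5 1.05 .4 0 0 0;0 0 0 0 0 -7.4;0 0 0 0 0 -7.4;0 0 0 0 0 -7.4;0 0 0 0 0 0;0 0 0 0 0 0;0 0 0 0 0 0")

```text
time: 3.3
tcp_pos: [0.5672, 0.15, 0.1992]
ee_rot: [-0.0, 0.589, 0.808, -0.0]
ft_force: [-0.2, -0.3, -0.6]
opening: 0.702
grip_force: 0.0
```

```bash
python3 -c "
from h import *
go((.565,.153,.16),108.4)
a=snap('top','t1')['image'];b=snap('side','s1')['image']
A=np.zeros((480,800,3),np.uint8)
A[:,:400]=cv2.resize(a[210:330,190:290],(400,480),interpolation=2);A[:,400:]=cv2.resize(b[200:332,250:360],(400,480),interpolation=2)
cv2.imwrite('pics/c1.png',A[:,:,::-1])"
```

```text
t 3.3 tcp [0.5672 0.15   0.1992] F [-0.2 -0.3 -0.6] open 60.0 grip 0.0 j6 -0.16608636783452668
tool yaw 107.88775296898929 turn deg [-0.01  0.   -0.51] shift cm [ 0.35 -0.12  3.92]
```

View pics/c1.png

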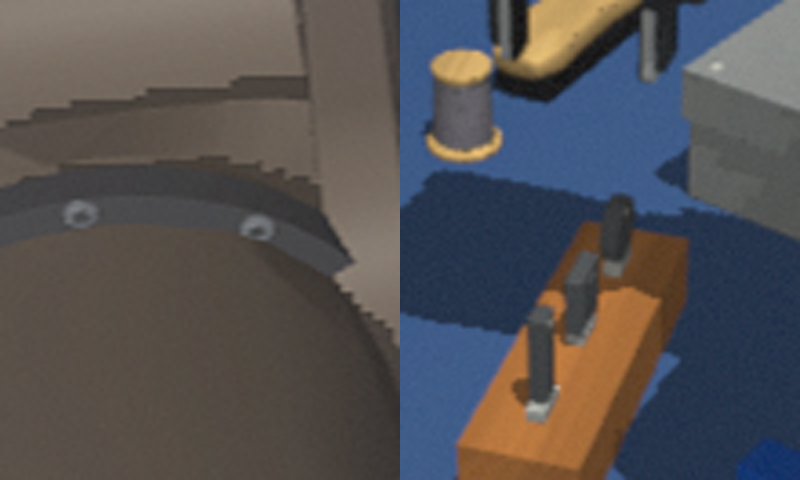

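Side view crop: the cash key is in the middle at about (299,280) full-frame, and the open fingers straddle high above it. The arm hides the stand in the top view. I'll check the key's position with the side ray at the known height.

```bash
python3 -c "
from h import *
s=load('side0');t=load('top0')
print(onz(s,299.8,280.3,.067))
for p in ((.565,.153),(.565,.1545),(.563,.1525)):
  print(proj(s,[(*p,.067),(*p,.084)]),proj(t,[(*p,.084),(*p,.067)]))
"
```

```text
[0.56427423 0.15337257 0.067     ]
[[299.59839056 280.0632686 ]
 [299.56527101 272.43535428]] [[256.00291401 263.44709443]
 [256.90770589 264.86798637]]
[[299.11128944 280.46233597]
 [299.07327022 272.82923229]] [[255.14513352 263.43728817]
 [256.06650393 264.85843957]]
[[300.64944074 280.30966082]
 [300.62678036 272.67926049]] [[256.25317201 264.57897971]
 [257.15352173 265.97864848]]
```

>>> arm_command(plan=".37 -.16 2 0 0 -.5;0 0 3 0 0 0;0 0 3 0 0 0;0 0 3 0 0 0;0 0 2 0 0 0;0 0 1.1 0 0 0;0 0 0 0 0 0;0 0 0 0 0 0", gripper=4)

```text
time: 4.2
tcp_pos: [0.565, 0.1532, 0.059]
ee_rot: [0.0, 0.584, 0.812, 0.0]
ft_force: [0.2, -0.7, -0.1]
opening: 0.471
grip_force: 0.0
```

```bash
python3 -c "
from h import *
go((.5645,.153,.058),108.4)
b=snap('side','s2')['image']
cv2.imwrite('pics/c2.png',cv2.resize(b[200:332,240:380],(630,594),interpolation=2)[:,:,::-1])"
```

```text
t 4.2 tcp [0.565  0.1532 0.059 ] F [ 0.2 -0.7 -0.1] open 40.2 grip 0.0 j6 -0.17149757741709476
tool yaw 108.54253220896909 turn deg [0.04 0.01 0.14] shift cm [-0.   -0.05  0.1 ]
```

View pics/c2.png

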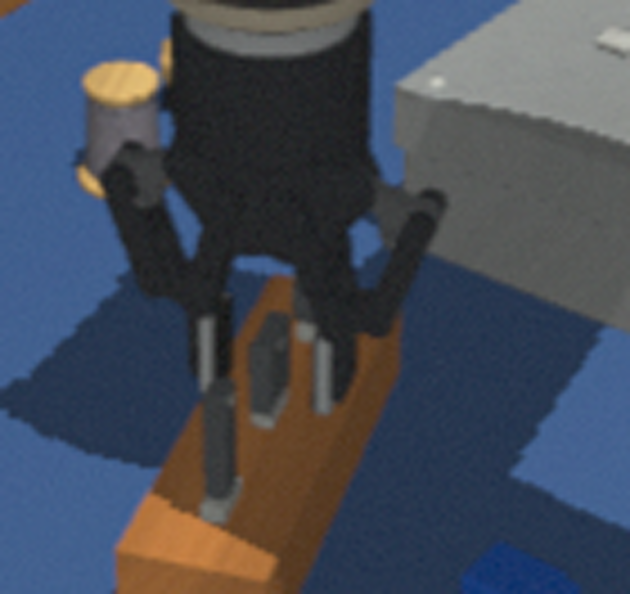

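The fingers straddle the cash key, which sits at about (268,370) in the crop. The other keys are clear. I'll close and lift.

>>> arm_command(plan="0 0 0 0 0 0;0 0 0 0 0 0;0 0 0 0 0 0;0 0 0 0 0 0;0 0 0 0 0 0;0 0 0 0 0 0;0 0 0 0 0 0;0 0 0 0 0 0", gripper=0, squeeze=60)

```text
time: 5.05
tcp_pos: [0.5651, 0.1533, 0.0592]
ee_rot: [0.001, 0.584, 0.812, 0.001]
ft_force: [0.5, 0.3, 6.5]
opening: 0.106
grip_force: 59.9
```

>>> arm_command(plan="0 0 -.5 0 0 0;0 0 -.5 0 0 0;0 0 -1 0 0 0;0 0 -2 0 0 0;0 0 -3 0 0 0;0 0 -3 0 0 0;0 0 -3 0 0 0;0 0 0 0 0 0")

```text
time: 5.85
tcp_pos: [0.5653, 0.1533, 0.1925]
ee_rot: [0.002, 0.584, 0.812, 0.002]
ft_force: [-0.3, 0.1, -0.2]
opening: 0.109
grip_force: 59.7
```

```bash
python3 -c "
from h import *
go((.5645,.153,.19),108.4)
b=snap('side','s3')['image']
cv2.imwrite('pics/c3.png',cv2.resize(b[140:320,240:400],(533,600),interpolation=2)[:,:,::-1])"
```

```text
t 5.85 tcp [0.5653 0.1533 0.1925] F [-0.3  0.1 -0.2] open 9.3 grip 59.73288595676422 j6 -0.17190800441858237
tool yaw 108.57270562008212 turn deg [0.29 0.06 0.17] shift cm [-0.   -0.09  0.25]
```

View pics/c3.png

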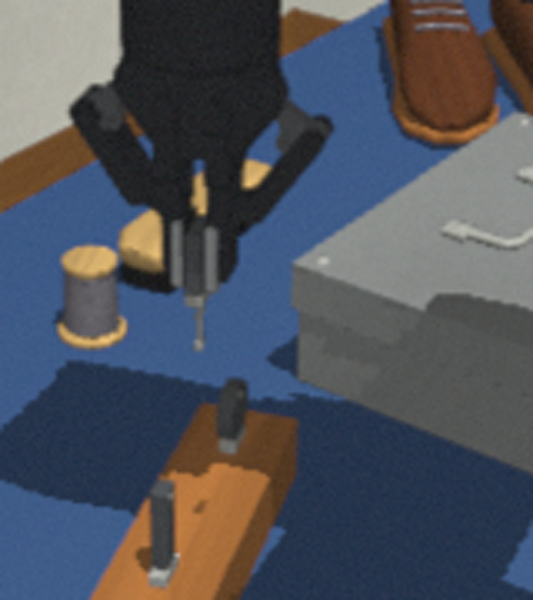

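The key is held upright and its point shows at about (199,347) in the crop. The other two keys are undisturbed. Next I'll carry it to the lock.

>>> arm_command(plan="-2 -1.5 0 0 0 0;-4 -3.1 0 0 0 0;-4 -3.1 0 0 0 0;-4 -3.1 0 0 0 0;-4 -3.1 0 0 0 0;-4 -3.1 0 0 0 0;-4 -3.1 0 0 0 0;-1.9 -1.4 0 0 0 0")

```text
time: 6.7
tcp_pos: [0.4487, -0.1789, 0.1875]
ee_rot: [-0.001, 0.585, 0.811, -0.0]
ft_force: [0.9, -0.0, -1.0]
opening: 0.107
grip_force: 59.7
```

>>> arm_command(plan="0 0 0 0 0 5;0 0 0 0 0 5;0 0 0 0 0 5;0 0 0 0 0 5;0 0 0 0 0 0;0 0 0 0 0 0;0 0 0 0 0 0;0 0 0 0 0 0")

```text
time: 7.5
tcp_pos: [0.4507, -0.1762, 0.1881]
ee_rot: [-0.0, 0.715, 0.699, -0.0]
ft_force: [0.1, -0.1, -1.4]
opening: 0.11
grip_force: 59.7
```

```bash
python3 -c "
from h import *
s=load('s3');p=np.array([.5653,.1533,.1925])
print('tip pred',proj(s,[p-[0,0,.0492]]),'+2mm own y',proj(s,[p-[0,0,.0492]+np.array([-.3185,.948,0])*.002]))
go((.4503,-.1793,.165),88.6)
b=snap('side','s4');a=snap('top','t4')
A=np.zeros((560,800,3),np.uint8)
A[:,:400]=cv2.resize(b['image'][140:252,395:475],(400,560),interpolation=2)
A[:,400:]=cv2.resize(a['image'][280:392,410:490],(400,560),interpolation=2)
cv2.imwrite('pics/c4.png',A[:,:,::-1])"
```

```text
tip pred [[299.20313815 244.61533957]] +2mm own y [[298.85422225 245.20202059]]
t 7.5 tcp [ 0.4507 -0.1762  0.1881] F [ 0.1 -0.1 -1.4] open 9.4 grip 59.657941460609436 j6 -0.4854638887256431
tool yaw 88.63644925443978 turn deg [-0.02 -0.01  0.04] shift cm [-0.31 -0.03  2.31]
```

View pics/c4.png

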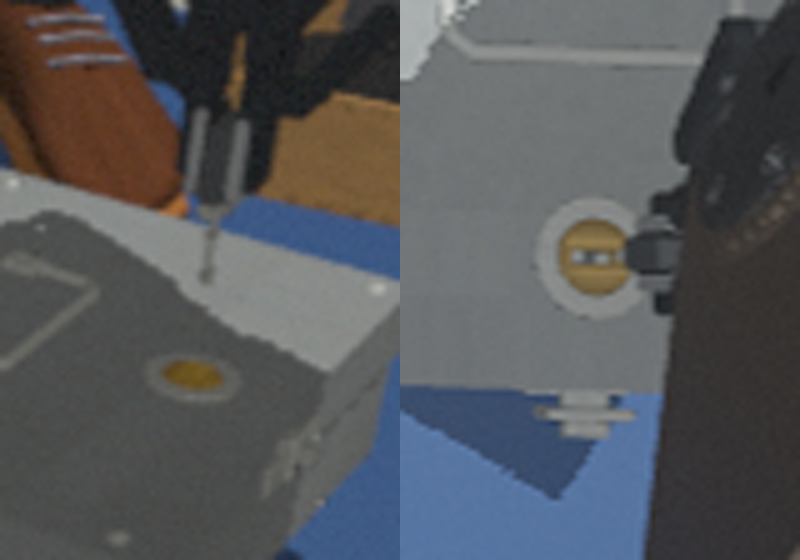

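Side crop: key point at (206,281), which is (435.9,195.9) full-frame. The rose is centred at (194,376), which is (433.6,215.0). In the top crop the lock is at (593,257), or (448.4,331.1), and the keyway runs along y.

```bash
python3 -c "
from h import *
s=load('s4');t=load('t4');p=np.array([.4507,-.1762,.1881])
print('side tip pred',proj(s,[p-[0,0,.0492]]),'meas 435.9 195.9')
print('at tip z ray', onz(s,435.9,195.9,p[2]-.0492))
# rose in both
for c,roi,u in((s,(415,200,455,230),(433.6,215.)),(t,(430,310,475,355),(448.4,331.1))):
    print(onz(c,*u,.093))
print(tri(s,(433.6,215.),t,(448.4,331.1)))
# lock rose by Hough in top
g=cv2.resize(cv2.cvtColor(t['image'],cv2.COLOR_RGB2GRAY)[300:360,420:480],None,fx=6,fy=6,interpolation=2)
h=cv2.HoughCircles(g,cv2.HOUGH_GRADIENT,1,20,param1=100,param2=20,minRadius=35,maxRadius=90)
print(h[0][:3]/6+[420-.4,300-.4,0])
for c,roi in((s,(420,205,448,226)),(t,(435,315,458,345))):
    hh=cv2.cvtColor(c['image'],cv2.COLOR_RGB2HSV); m=cv2.morphologyEx(cv2.inRange(hh,(12,90,50),(35,255,255)),cv2.MORPH_CLOSE,np.ones((5,5),np.uint8)); b=blob(m,roi); print(b[0],b[1],cv2.minAreaRect(cv2.findNonZero(b[2])),onz(c,*b[0],.093))
"
```

```text
side tip pred [[435.29539089 195.78521845]] meas 435.9 195.9
at tip z ray [ 0.44944364 -0.176452    0.1389    ]
[ 0.44820126 -0.17726085  0.093     ]
[ 0.45053936 -0.1795247   0.093     ]
(array([ 0.44995772, -0.18036111,  0.09107916]), np.float64(0.0013208220684290208))Traceback (most recent call last):
  File "<string>", line 13, in <module>
    print(h[0][:3]/6+[420-.4,300-.4,0])
          ~^^^
TypeError: 'NoneType' object is not subscriptable
```

>>> arm_command(plan="-.23 -.03 1 0 0 0;0 0 1 0 0 0;0 0 1 0 0 0;0 0 .5 0 0 0;0 0 .4 0 0 0;0 0 0 0 0 0;0 0 0 0 0 0;0 0 0 0 0 0")

```text
time: 8.4
tcp_pos: [0.4506, -0.1787, 0.1496]
ee_rot: [0.0, 0.716, 0.698, 0.0]
ft_force: [0.4, 0.0, -0.6]
opening: 0.108
grip_force: 59.7
```

```bash
python3 -c "
from h import *
go((.4503,-.1785,.148),88.6)
b=snap('side','s5');a=snap('top','t5')
A=np.zeros((560,800,3),np.uint8)
A[:,:400]=cv2.resize(b['image'][170:240,410:460],(400,560),interpolation=2)
A[:,400:]=cv2.resize(a['image'][300:356,430:470],(400,560),interpolation=2)
cv2.imwrite('pics/c5.png',A[:,:,::-1])"
```

```text
t 8.4 tcp [ 0.4506 -0.1787  0.1496] F [ 0.4  0.  -0.6] open 9.2 grip 59.67091262340546 j6 -0.4888469191875218
tool yaw 88.56908534988774 turn deg [ 0.03  0.02 -0.03] shift cm [ 0.02 -0.03  0.16]
```

View pics/c5.png

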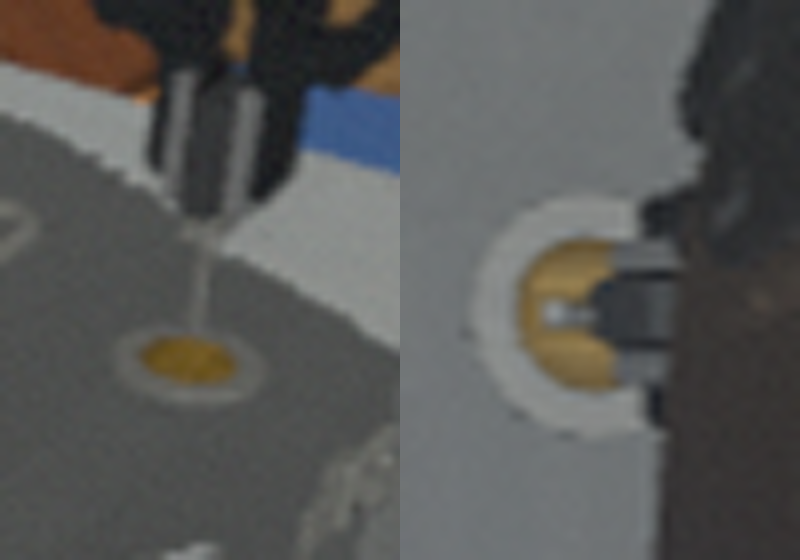

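Side crop: the brass face is centred at (190,361) and the shank meets it near (197,337). Top crop: the face is centred at (593,314) and the key head's end is at about (640,306).

```bash
python3 -c "
from h import *
s=load('s5');t=load('t5');p=np.array([.4506,-.1787,.1496])
f=lambda q,o:(q-o)*[8,8] if 1 else 0
ps=lambda P:(proj(s,P)+.44-[410,170])*8
pt=lambda P:(proj(t,P)+.45-[430,300])*10+[400,0]
print('side tip,shank-20mm,collar under',ps([p-[0,0,.0492],p-[0,0,.03],p-[0,0,.0172]]))
print('top head +y end top/bottom',pt([p+[.0003,.014,.0248],p+[.0003,.014,-.009]]))
L=np.array([.4503,-.1785,.093])
for d in((0,0,0),(.002,0,0),(0,.002,0)): print('lock',L+d,ps([L+d]),pt([L+d]))
"
```

```text
side tip,shank-20mm,collar under [[189.90923704 334.8153261 ]
 [199.81760684 271.42444376]
 [206.52843889 228.49048257]]
top head +y end top/bottom [[648.65598662 305.92695217]
 [584.3012098  308.91170027]]
lock [ 0.4503 -0.1785  0.093 ] [[186.88208105 359.53171861]] [[582.62067201 316.87720838]]
lock [ 0.4523 -0.1785  0.093 ] [[179.97648242 357.43906252]] [[582.10503181 305.00058255]]
lock [ 0.4503 -0.1765  0.093 ] [[183.93354046 362.41407013]] [[571.02312705 316.78996944]]
```

>>> arm_command(plan="-.06 -.02 .2 0 0 0;0 0 .2 0 0 0;0 0 .2 0 0 0;0 0 .2 0 0 0;0 0 .15 0 0 0;0 0 .15 0 0 0;0 0 .1 0 0 0;0 0 0 0 0 0")

```text
time: 9.3
tcp_pos: [0.4503, -0.1793, 0.1372]
ee_rot: [0.0, 0.716, 0.698, -0.0]
ft_force: [0.6, -0.3, -1.5]
opening: 0.105
grip_force: 59.6
```

>>> arm_command(plan="-.05 0 0 0 0 0;-.05 0 0 0 0 0;-.05 0 0 0 0 0;-.05 0 0 0 0 0;0 0 0 0 0 0;0 0 0 0 0 0;0 0 0 0 0 0;0 0 0 0 0 0")

```text
time: 10.1
tcp_pos: [0.4502, -0.1813, 0.1373]
ee_rot: [0.0, 0.716, 0.698, -0.0]
ft_force: [1.1, 0.1, -0.9]
opening: 0.104
grip_force: 59.7
```

>>> arm_command(plan="0 0 .05 0 0 0;0 0 .05 0 0 0;0 0 .05 0 0 0;0 0 .05 0 0 0;0 0 0 0 0 0;0 0 0 0 0 0;0 0 0 0 0 0;0 0 0 0 0 0")

```text
time: 10.9
tcp_pos: [0.4502, -0.1813, 0.1353]
ee_rot: [0.0, 0.716, 0.698, -0.0]
ft_force: [1.5, 0.5, -1.0]
opening: 0.105
grip_force: 59.5
```

>>> arm_command(plan="0 0 .05 0 0 0;0 0 .05 0 0 0;0 0 .05 0 0 0;0 0 .05 0 0 0;0 0 0 0 0 0;0 0 0 0 0 0;0 0 0 0 0 0;0 0 0 0 0 0")

```text
time: 11.7
tcp_pos: [0.4503, -0.1814, 0.1333]
ee_rot: [0.0, 0.716, 0.698, -0.0]
ft_force: [2.1, -4.6, -1.1]
opening: 0.103
grip_force: 59.8
```

>>> arm_command(plan="-.03 .02 0 0 0 0;-.02 0 0 0 0 0;0 0 .05 0 0 0;0 0 .05 0 0 0;0 0 .05 0 0 0;0 0 0 0 0 0;0 0 0 0 0 0;0 0 0 0 0 0")

```text
time: 12.5
tcp_pos: [0.4503, -0.1816, 0.1317]
ee_rot: [-0.0, 0.716, 0.698, -0.0]
ft_force: [2.3, -1.1, -2.1]
opening: 0.106
grip_force: 59.8
```

>>> arm_command(plan="0 .01 .05 0 0 0;0 0 .05 0 0 0;0 0 .05 0 0 0;0 0 .05 0 0 0;0 0 .05 0 0 0;0 0 .05 0 0 0;0 0 0 0 0 0;0 0 0 0 0 0")

```text
time: 13.3
tcp_pos: [0.4503, -0.1816, 0.1288]
ee_rot: [-0.0, 0.716, 0.698, -0.0]
ft_force: [0.9, 1.1, -0.0]
opening: 0.11
grip_force: 59.9
```

>>> arm_command(plan=".08 0 0 0 0 0;.08 0 0 0 0 0;.08 0 0 0 0 0;.07 0 0 0 0 0;.06 0 0 0 0 0;.05 0 0 0 0 0;0 0 0 0 0 0;0 0 0 0 0 0")

```text
time: 14.1
tcp_pos: [0.4506, -0.1777, 0.1288]
ee_rot: [0.0, 0.716, 0.698, -0.0]
ft_force: [-1.5, -3.1, -1.0]
opening: 0.108
grip_force: 59.6
```

>>> arm_command(plan="0 0 .05 0 0 0;0 0 .05 0 0 0;0 0 .05 0 0 0;0 0 .05 0 0 0;0 0 0 0 0 0;0 0 0 0 0 0;0 0 0 0 0 0;0 0 0 0 0 0")

```text
time: 14.9
tcp_pos: [0.4507, -0.1776, 0.1268]
ee_rot: [0.0, 0.716, 0.698, -0.0]
ft_force: [1.1, -4.5, -1.2]
opening: 0.105
grip_force: 59.7
```

>>> arm_command(plan="0 0 .05 0 0 0;0 0 .05 0 0 0;0 0 .05 0 0 0;0 0 .05 0 0 0;0 0 .05 0 0 0;0 0 0 0 0 0;0 0 0 0 0 0;0 0 0 0 0 0")

```text
time: 15.7
tcp_pos: [0.4505, -0.1775, 0.1242]
ee_rot: [-0.0, 0.716, 0.698, -0.0]
ft_force: [-0.7, -5.2, -1.5]
opening: 0.107
grip_force: 59.7
```

>>> arm_command(plan="0 0 .05 0 0 0;0 0 .05 0 0 0;0 0 .05 0 0 0;0 0 .05 0 0 0;0 0 .05 0 0 0;0 0 .05 0 0 0;0 0 .05 0 0 0;0 0 0 0 0 0")

```text
time: 16.5
tcp_pos: [0.4505, -0.1775, 0.1207]
ee_rot: [-0.0, 0.716, 0.698, -0.0]
ft_force: [-0.2, -4.4, -1.7]
opening: 0.107
grip_force: 59.7
```

>>> arm_command(plan="0 0 .05 0 0 0;0 0 .05 0 0 0;-.08 0 0 0 0 0;-.08 0 0 0 0 0;-.08 0 0 0 0 0;-.08 0 0 0 0 0;-.1 0 0 0 0 0;0 0 0 0 0 0")

```text
time: 17.3
tcp_pos: [0.4503, -0.1817, 0.1197]
ee_rot: [-0.0, 0.716, 0.698, -0.0]
ft_force: [0.1, 1.2, -0.9]
opening: 0.104
grip_force: 59.6
```

>>> arm_command(plan="0 0 .05 0 0 0;0 0 .05 0 0 0;0 0 .05 0 0 0;0 0 .05 0 0 0;0 0 .05 0 0 0;0 0 .05 0 0 0;0 0 0 0 0 0;0 0 0 0 0 0")

```text
time: 18.1
tcp_pos: [0.4504, -0.1818, 0.1168]
ee_rot: [0.0, 0.716, 0.698, -0.0]
ft_force: [-0.1, -0.2, -1.0]
opening: 0.107
grip_force: 59.7
```

>>> arm_command(plan="0 0 .05 0 0 0;0 0 .05 0 0 0;0 0 .05 0 0 0;0 0 .05 0 0 0;0 0 .05 0 0 0;0 0 .05 0 0 0;0 0 0 0 0 0;0 0 0 0 0 0")

```text
time: 18.9
tcp_pos: [0.4504, -0.1818, 0.1137]
ee_rot: [0.0, 0.716, 0.698, -0.0]
ft_force: [-1.2, -0.4, -1.4]
opening: 0.107
grip_force: 59.8
```

>>> arm_command(plan="0 0 .05 0 0 0;0 0 .05 0 0 0;0 0 .05 0 0 0;0 0 .05 0 0 0;0 0 .03 0 0 0;0 0 0 0 0 0;0 0 0 0 0 0;0 0 0 0 0 0")

```text
time: 19.7
tcp_pos: [0.4504, -0.1817, 0.1115]
ee_rot: [-0.0, 0.716, 0.698, -0.0]
ft_force: [0.3, 0.7, -1.3]
opening: 0.108
grip_force: 59.8
```

>>> arm_command(plan="0 0 .05 0 0 0;0 0 0 0 0 0;.07 0 0 0 0 0;.07 0 0 0 0 0;.07 0 0 0 0 0;0 0 .03 0 0 0;0 0 0 0 0 0;0 0 0 0 0 0")

```text
time: 20.5
tcp_pos: [0.4505, -0.1797, 0.1107]
ee_rot: [0.0, 0.716, 0.698, -0.0]
ft_force: [-0.4, -0.9, -0.3]
opening: 0.105
grip_force: 59.7
```

>>> arm_command(plan="0 0 .03 0 0 0;0 0 .03 0 0 0;0 0 .03 0 0 0;0 0 0 0 0 0;0 0 0 0 0 0;0 0 0 0 0 0;0 0 0 0 0 0;0 0 0 0 0 0")

```text
time: 21.3
tcp_pos: [0.4506, -0.1797, 0.11]
ee_rot: [0.0, 0.716, 0.698, 0.0]
ft_force: [-0.8, 0.6, 5.7]
opening: 0.105
grip_force: 60.7
```

Contact at 5.7 N came at the expected home height, so the key is seated. Now I'll turn it clockwise.

>>> arm_command(plan="0 0 0 0 0 0;0 0 0 0 0 5;0 0 0 0 0 5;0 0 0 0 0 5;0 0 0 0 0 5;0 0 0 0 0 5;0 0 0 0 0 5;0 0 0 0 0 5")

```text
time: 22.1
tcp_pos: [0.451, -0.1798, 0.11]
ee_rot: [0.001, 0.894, 0.449, 0.0]
ft_force: [1.1, 0.2, 3.2]
opening: 0.108
grip_force: 60.5
```

```bash
python3 -c "
from h import *
go((.4506,-.1796,.11),-11.4);print(telemetry.read_state()['ft_torque'])"
```

```text
t 22.1 tcp [ 0.451  -0.1798  0.11  ] F [1.1 0.2 3.2] open 9.2 grip 60.4627525806427 j6 0.12386024259988661
tool yaw 53.35955589967506 turn deg [ 6.000e-02 -5.000e-02  6.476e+01] shift cm [-0.   -0.04  0.  ]
[ 0.02173812 -0.180661    0.00194842]
```

>>> arm_command(plan="0 -.02 0 0 0 5;0 0 0 0 0 5;0 0 0 0 0 5;0 0 0 0 0 5;0 0 0 0 0 5;0 0 0 0 0 5;0 0 0 0 0 5;0 0 0 0 0 0")

```text
time: 22.9
tcp_pos: [0.4511, -0.1799, 0.1101]
ee_rot: [0.001, 0.987, 0.161, 0.001]
ft_force: [3.0, -1.6, 2.9]
opening: 0.108
grip_force: 60.3
```

```bash
python3 -c "
from h import *
go((.4506,-.1796,.11),-13.4);print(telemetry.read_state()['ft_torque'])"
```

```text
t 22.9 tcp [ 0.4511 -0.1799  0.1101] F [ 3.  -1.6  2.9] open 9.2 grip 60.31404376029968 j6 0.7324824194342144
tool yaw 18.4917683668392 turn deg [ 0.07 -0.11 31.89] shift cm [-0.04 -0.05  0.01]
[-0.20381549 -0.58442925 -0.00913341]
```

>>> arm_command(plan="-.04 -.03 0 0 0 5;0 0 0 0 0 5;0 0 0 0 0 5;0 0 0 0 0 5;0 0 0 0 0 5;0 0 0 0 0 4;0 0 0 0 0 4;0 0 0 0 0 0")

```text
time: 23.7
tcp_pos: [0.4509, -0.1799, 0.1101]
ee_rot: [0.001, 0.992, -0.125, 0.001]
ft_force: [5.8, -1.9, 2.9]
opening: 0.107
grip_force: 60.2
```

```bash
python3 -c "
from h import *
go((.4506,-.1796,.11),-15);print(telemetry.read_state()['ft_torque'])
b=snap('side','s6');a=snap('top','t6')
A=np.zeros((560,800,3),np.uint8)
A[:,:400]=cv2.resize(b['image'][170:282,400:480],(400,560),interpolation=2)
A[:,400:]=cv2.resize(a['image'][290:402,410:490],(400,560),interpolation=2)
cv2.imwrite('pics/c6.png',A[:,:,::-1])"
```

```text
t 23.7 tcp [ 0.4509 -0.1799  0.1101] F [ 5.8 -1.9  2.9] open 9.1 grip 60.200300216674805 j6 1.3058704969281991
tool yaw -14.376014295156665 turn deg [ 0.04 -0.16  0.62] shift cm [-0.04 -0.02  0.01]
[-0.40785874 -0.9471837   0.00387459]
```

View pics/c6.png

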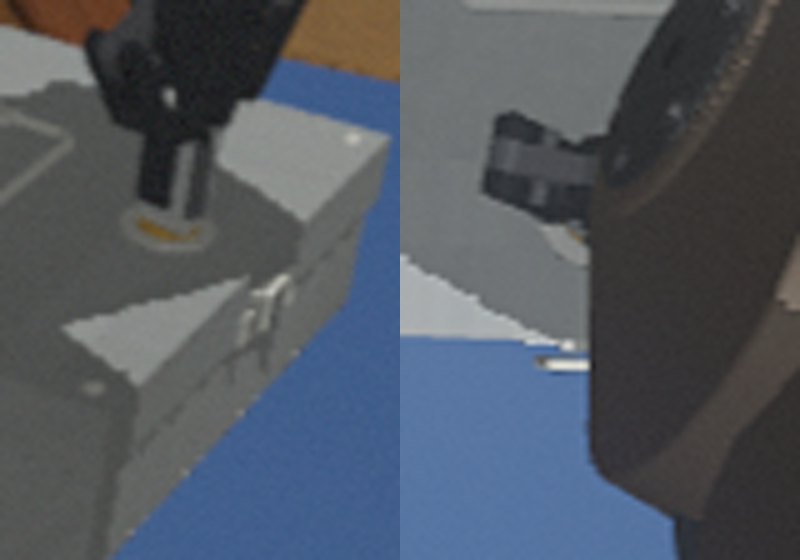

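The crops show the bolt's protruding end is gone from beyond the staple (top crop, about (570,375)), so it is drawn. The collar sits on the brass face. I'll add a few degrees of margin against the stop and hold.

>>> arm_command(plan="0 -.02 0 0 0 2;0 0 0 0 0 2;0 0 0 0 0 0;0 0 0 0 0 0;0 0 0 0 0 0;0 0 0 0 0 0;0 0 0 0 0 0;0 0 0 0 0 0")

```text
time: 24.6
tcp_pos: [0.4509, -0.1799, 0.1101]
ee_rot: [0.001, 0.987, -0.158, 0.001]
ft_force: [4.7, -3.7, 3.0]
opening: 0.106
grip_force: 60.1
```

```bash
python3 -c "
from h import *
go((.4506,-.1796,.11),-19);print(telemetry.read_state()['ft_torque'])
print(arm.job_done())"
```

```text
t 24.6 tcp [ 0.4509 -0.1799  0.1101] F [ 4.7 -3.7  3. ] open 9.0 grip 60.09258270263672 j6 1.373430162288253
tool yaw -18.219949715054955 turn deg [ 0.05 -0.17  0.78] shift cm [-0.04 -0.02  0.01]
[-0.60902815 -0.75254832  0.0318298 ]
the job is handed in; nothing more can be done
None
```

I handed the job in at 24.6 s with the cash key home in the lock, the hand turned about 107° clockwise and still gripping at 60 N; the bolt looked drawn in the last picture, but I had no direct reading of the plug angle and the hand-in returned no verdict.

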